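# Clamp a stick through the guard window

## Robot

A 6-joint arm with a two-finger parallel gripper is mounted at the origin on a cart in front of the work surface, level with it; the furniture and walls round the work are solid. World frame = base frame: x ahead of the robot, y to its left, z up, the work surface at z = 0. Lengths are in m, angles in rad, forces in N, time in s.
With the tool pointing down it reaches from about 0.3 to 0.825 m from the base axis. Payload 5.4 kg.
Tool frame: the origin (TCP) lies at the very end of the fingers, on their centre line; the grasp point (between the pads) lies 19 mm behind it; z points along the fingers, y is the line along which they close (so a half turn about z gives the same grasp; the last joint's range is limited). The gripper opens to 92 mm and grips with 3 to 60 N. Pads are 20 mm wide; open, the fingers measure 128 mm over their backs; the gripper's body (75 mm by 189 mm) begins 69 mm behind the grasp point.
Start: joints at [-1.504, 0.158, 1.597, -0, 1.386, -0.21], TCP at [0.157, -0.553, 0.215] pointing down, gripper open.
Joint ranges: [-2.91, 2.91], [-0.94, 2.29], [0.18, 2.7], [-1.29, 4.43], [0.17, 2.64], [-3, 3]. Speed limits (rad/s): [2.57, 2.57, 3.14, 3.14, 3.14, 3.14].

## Interface

Orientations are given as a rotation vector (axis times angle).
In Python, from station import manip gives the robot as it stands.
- The arm moves only by the tool send_rows, never from a script. Its argument "steps" is a list of rows, each an object of numbers: "x", "y", "z": the shift along the tool's x, y, z in mm; "twist": the turn about the tool's z in degrees; "claw": the finger opening in mm, from 0 to 91.9. A call has exactly 8 rows; each row is the pose to reach, as a shift and turn from the pose commanded when the call began, along the tool's axes at that moment; what a row does not reach only later rows make up. A row lasts 1/12 s, in which the tool goes at most 41.7 mm and 7.16 degrees, less where a joint would pass 70% of its speed; a pose out of reach is approached as far as the arm can. A call with a gripper value outside its range is refused whole. The fingers move at their own pace and stop on an object; "squeeze" is the grip in N (left out, the last holds). Time passes only in rows, so rows that repeat a pose let the fingers close, or fill a call up. It gives the time, the measured TCP pose, the force, the opening and the grip force at its end, in the units of the state.
- manip.observe(): the state, without advancing time (a new reading comes with each control period).
- manip.snapshot(name): name is "side" or "top" or "wrist"; returns the picture (480x640x3 uint8, red, green, blue); there is no depth.
- manip.camera_model(name): a dict with "mtx" (3x3 intrinsics, pixels), "D" ([k1, k2, p1, p2, k3] as OpenCV has them; the pictures are not rectified), "eye" and "attitude" of the camera in the world. Camera axes: x right, y down, z forward; pixel columns grow to the right and rows downward; lengths in m; the calibration is good to about 2 mm. A picture is of the moment at which its call begins: read the wrist's pose just before it. camera_model takes no time and is no camera call; for the wrist camera it gives the pose at the moment of the call.
- manip.close_job(): hands the job in; it is judged then, once.
The state is a dict: "time_s": time; "joints": joint angles; "qd": joint speeds; "joint_efforts": joint torques, N m; "tool_pos": TCP position; "tcp_rot": TCP orientation; "force": force on the tool from outside, world axes, zero at the start; "moment": the same for the moment, N m; "opening": finger opening in m; "gripper_force": force on a finger pad.
Only numpy, scipy, OpenCV 4.12 (cv2) and the standard library are available. Lean on these libraries where they do the work, as an engineer would, in place of code of your own. Each camera call takes 0.05 s, during which the arm holds its last target. There are 200 camera calls.

## Task

With the fingertips, push the oak stick along its trough until its far end rests against the end stop; push it only, do not pick it up. Then reach down through the window of the guard and press the clamp lever's wooden paddle fully down, so that the rubber pad clamps the stick, without touching the guard with any part of the robot. Finish while still holding the paddle down, and leave the other things on the bench where they are.

Things in the scene. Friction and masses are not known exactly. Their poses are not given: they have to be found in the camera images.
- jig: Fixed steel clamping fixture. Origin: on the bench under the guard; y runs along the trough from the end stop (y = -45 mm) to the open loading end outside the guard, x from paddle to hinge, z up. Base plate 8 mm thick, its top is the trough floor, centred on x = 5 mm, to y = 155 mm. Two rails, 34 mm apart, tops at z = 16 mm, from y = -35 to 105 mm.
- stop_face (a point): Point on the trough floor (8 mm above the bench), on the trough's centre line, in the face of the end stop that the stick must meet; axes as the jig's. The stick is home when its origin is 83 mm from here along +y. The stop is a rigid block 26 mm high.
- stick: Loose oak stick, 28 wide x 167 long x 22 mm high, lying between the rails, its length (own y axis) along the trough. Origin: centre of its underside. Starts 35 to 80 mm from the end stop, its +y end outside the guard; when home that end still stands 66 mm outside the guard. About 0.1 kg, slides freely.
- stick_tail (a point): Centre of the stick's outer (+y) end face, 11 mm above its underside, 83 mm from its origin: push here, toward the jig's -y.
- guard: Fixed steel guard over the lever, not to be touched: flat top plate 5 mm thick, top 85 mm above the bench (bolt heads to 89 mm), on four pillars, over x = -85 to 70 and y = -56 to 56 mm of the jig's frame; wire rods at the front and stop side. Origin and axes are the jig's.
- window (a point): Centre of the rectangular window in the guard's top plate, level with the top of the plate (85 mm above the bench). The opening measures 72 mm along the jig's x and 64 mm along its y. It lies straight above the paddle.
- lever (a joint): Angle of the sprung clamp lever, rad: 0 at rest (level), 0.22 fully down on its limit. Hinge along the jig's y at x = 50, z = 56 mm; pressing swings the paddle down. Takes about 3 N at the paddle at first, 9 N fully down; springs back up when released. The pad meets the stick at about 0.13.
- paddle_top (a point): Centre of the upper face of the flat wooden paddle, 34 (jig x) x 30 (jig y) x 9 mm, on the lever's free end, 75 mm from the hinge: 69 mm above the bench at rest (16 mm below the window), about 53 mm when fully down. Press here, downward.
- pad: Round rubber pad, 18 mm across, on a spring under the lever, 45 mm from the hinge, above the trough. Origin: centre of its lower face, 36 mm above the bench at rest. It presses on the stick when the lever is down; its spring gives up to 9 mm.
- nut: Bystander: loose square iron nut, 33 x 33 x 14 mm; origin centre of underside.
- bolt: Bystander: loose coach bolt lying down, 21 x 60 x 21 mm; origin centre of underside.
- washer: Bystander: loose big washer, 45 mm across, 8 mm thick; origin centre of underside.
- spanner: Bystander: loose flat spanner, 34 x 167 x 7 mm; origin centre of underside.
- can: Bystander: loose tin can of nails, 71 mm across, 81 mm high; origin centre of underside.
- punch: Bystander: loose centre punch lying down, 13 x 115 x 13 mm; origin centre of underside.
- jar: Bystander: loose glass jar, 66 mm across, 95 mm high; origin centre of underside.
Not all that is in view belongs to the job. Leave any orange look-alike of the stick alone.

How it is judged:
By the outcome, as a careful person would: the job done as asked, in the order asked, and still so for the second after the job is handed in, while the arm keeps its last pose, push and grip.
It also fails if it takes over 51 s, if anything falls off the work surface, if the arm or the gripper's body presses on something with over 40 N, if the wrist force passes 120 N, or if a joint passes its speed limit or range.

## Working session

There is one attempt and no reset: what is moved stays moved. The work goes in short steps, Python scripts to look and compute and a tool call to move; the robot and the scene stay as the last step left them, time stands still between calls to the robot, and variables do not carry over. Pictures are saved under pics/ and viewed, at most 10 in all, crops included, and the job is handed in when it is done.

Besides the shell and the picture viewer there is one more tool, called after "Request:" as name(argument=value, ...), one argument or row to a line, values as JSON. send_rows: Moves the arm, as the interface text tells. Its arguments: {"type":"object","properties":{"steps":{"type":"array","items":{"type":"object","properties":{"x":{"type":"number"},"y":{"type":"number"},"z":{"type":"number"},"twist":{"type":"number"},"claw":{"type":"number"}}}},"squeeze":{"type":"number"}},"required":["steps"]}

```bash
mkdir -p pics; python3 - <<'E'
from station import manip
import cv2,numpy as np
for n in("top","side"):
    cv2.imwrite(f"pics/{n}0.png",manip.snapshot(n)[:,:,::-1]); print(n,manip.camera_model(n))
s=manip.observe();print(s)
E
```

```text
top {'mtx': array([[480.81518465,   0.        , 321.94743455],
       [  0.        , 480.81518465, 236.1636076 ],
       [  0.        ,   0.        ,   1.        ]]), 'D': array([0.0301807, 0.       , 0.       , 0.       , 0.       ]), 'eye': array([ 0.46090494, -0.03193796,  1.03999758]), 'attitude': array([-2.17523367,  2.11720604, -0.17481159])}
side {'mtx': array([[572.89966947,   0.        , 321.95230359],
       [  0.        , 572.89966947, 236.42014568],
       [  0.        ,   0.        ,   1.        ]]), 'D': array([0.04247309, 0.        , 0.        , 0.        , 0.        ]), 'eye': array([0.015415  , 1.10790669, 0.71822393]), 'attitude': array([-0.58309559,  2.39791567, -1.49752685])}
{'time_s': 0.1, 'joints': array([-1.50408506e+00,  1.59007666e-01,  1.59805143e+00, -9.04080813e-06,
        1.38616993e+00, -2.10098551e-01]), 'qd': array([-7.43048559e-05, -9.74919511e-04, -1.61417707e-03,  1.39786127e-03,
        2.39056393e-04,  7.33671072e-04]), 'joint_efforts': array([ 1.03017443e-03, -3.86498737e+01, -3.22960854e+01,  7.04081962e-02,
        3.38976528e-02, -4.31978754e-05]), 'tool_pos': array([ 0.15708192, -0.55257109,  0.21373268]), 'tcp_rot': array([-3.10993305e+00, -4.33202288e-01, -1.70114386e-04]), 'force': array([ 0.09969935, -0.22942133,  0.09440285]), 'moment': array([-0.01810297, -0.00440916, -0.01517214]), 'gripper_force': 0.0, 'opening': 0.09167526857368809}
```

View pics/top0.png

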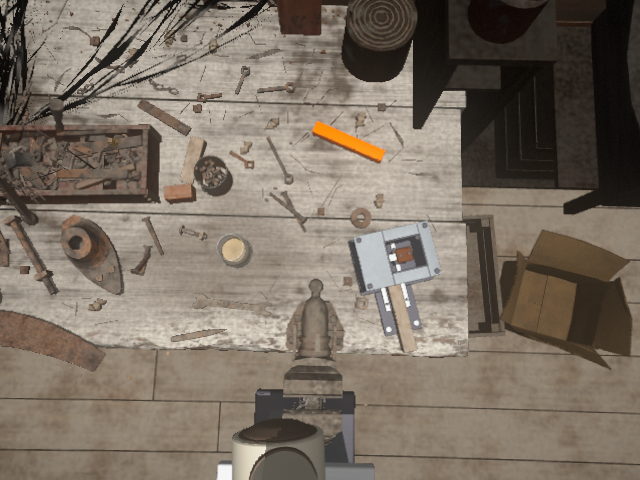

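View pics/side0.png

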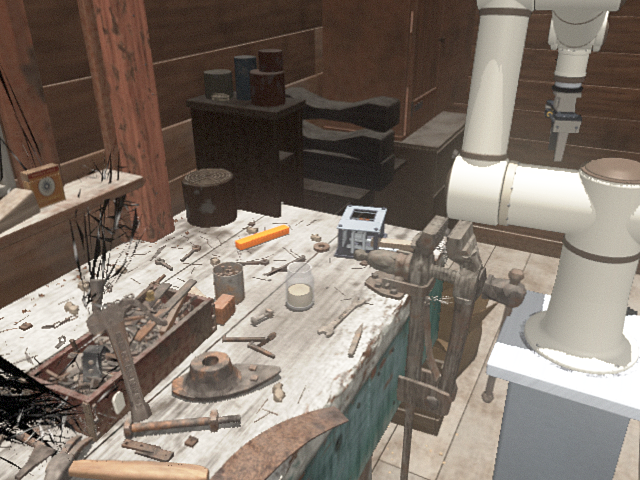

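The top view shows the guard at about (395,257), with its window and brown paddle near (404,254). The stick runs out to its tail at about (407,350). The vise is at (315,320) and the orange decoy at (348,142). I'll zoom in on the jig.

```bash
cat > h.py <<'E'
import cv2,numpy as np
from station import manip
from scipy.spatial.transform import Rotation as R
def proj(n,P,m=None):
    m=m or manip.camera_model(n);Rw=R.from_rotvec(m["attitude"]).as_matrix()
    pc=(np.atleast_2d(P)-m["eye"])@Rw
    return cv2.projectPoints(pc.reshape(-1,1,3),np.zeros(3),np.zeros(3),m["mtx"],m["D"])[0][:,0]
def ray(n,uv,z,m=None):
    m=m or manip.camera_model(n);Rw=R.from_rotvec(m["attitude"]).as_matrix()
    u=cv2.undistortPoints(np.float64(np.atleast_2d(uv)).reshape(-1,1,2),m["mtx"],m["D"])[:,0]
    d=np.c_[u,np.ones(len(u))]@Rw.T
    return m["eye"]+d*((np.array(z)-m["eye"][2])/d[:,2])[:,None]
E
python3 - <<'E'
from h import *
im=cv2.imread("pics/top0.png")[205:365,330:480]
cv2.imwrite("pics/crop.png",cv2.resize(im,None,fx=3.75,fy=3.75,interpolation=cv2.INTER_CUBIC))
print(proj("top",[[.157,-.553,.215],[0,0,0],[.4,0,0],[.4,-.2,0]]))
E
```

```text
[[641.96820703 516.05917522]
 [293.3540674  547.66551924]
 [300.29951084 338.97212591]
 [394.77101796 341.49835948]]
```

View pics/crop.png

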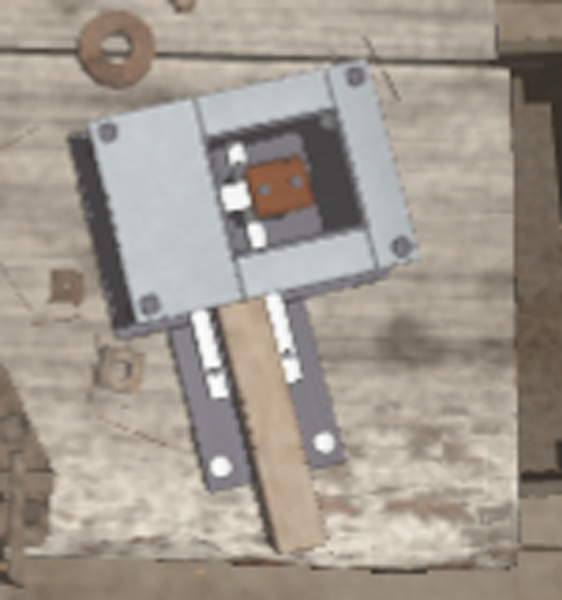

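The crop shows the guard plate corners at about (365,62), (415,243), (88,125) and (132,328). The window is around (205–372, 108–262), the paddle centre at (280,187), and the tail's top corners at (276,553) and (325,541).

```bash
python3 - <<'E'
from h import *
c=lambda p:np.array(p)/3.75+[330-.37,205-.37]
G=np.array([[365,62],[415,243],[88,125],[132,328]]);J=np.array([[-85,-56],[-85,56],[70,-56],[70,56]])/1e3
W=np.array([[335,108],[372,234],[205,138],[240,265]]);JW=np.array([[-61,-32],[-61,32],[11,-32],[11,32]])/1e3
g=ray("top",c(G),.085)[:,:2];w=ray("top",c(W),.085)[:,:2]
A=np.r_[g,w];B=np.r_[J,JW]
a,b=A-A.mean(0),B-B.mean(0)
th=np.arctan2((b[:,0]*a[:,1]-b[:,1]*a[:,0]).sum(),(a*b).sum())
Rm=np.array([[np.cos(th),-np.sin(th)],[np.sin(th),np.cos(th)]]);t=A.mean(0)-Rm@B.mean(0)
print("yaw",np.degrees(th),"t",t);print("resid mm",((A-t)@Rm-B)*1e3)
np.savez("jig.npz",Rm=Rm,t=t,th=th)
for n,p,z in(("paddle",[[280,187]],.069),("tail",[[276,553],[325,541]],.03),("plate end",[[210,492],[343,462]],.008),("washer",[[117,48]],.008)):
    q=ray("top",c(p),z)[:,:2];print(n,q,"jig mm",(q-t)@Rm*1e3)
E
```

```text
yaw 105.3321124810386 t [ 0.57102386 -0.18349861]
resid mm [[ 0.61252457  2.74918566]
 [ 1.37632005 -8.88619558]
 [-0.73539566  0.55859524]
 [ 3.65247763 -1.21464635]
 [-0.92767976 -0.88654514]
 [-1.76551654  5.09490858]
 [-0.88388225 -1.73991919]
 [-1.32884804  4.32461676]]
paddle [[ 0.57752248 -0.2078909 ]] jig mm [[-25.24247581   0.18232572]]
tail [[ 0.38104116 -0.21249978]
 [ 0.38816613 -0.23930246]] jig mm [[ 22.26500962 190.88940222]
 [ -5.46769038 191.10500663]]
plate end [[ 0.41159043 -0.17945606]
 [ 0.43016989 -0.25421435]] jig mm [[ 46.05504181 152.69019108]
 [-30.95522158 154.53908892]]
washer [[ 0.663757   -0.12386127]] jig mm [[  32.99490573 -105.20164026]]
```

```bash
cat >> h.py <<'E'
J=np.load("jig.npz")
def go(jx,jy,z,yawdeg=0):
    "shift in tool mm to reach jig x,y (mm), world z (mm); twist to yaw jig+90+yawdeg for tool x"
    s=manip.observe();Rt=R.from_rotvec(s["tcp_rot"]).as_matrix()
    p=np.r_[J["Rm"]@np.array([jx,jy])/1e3+J["t"],z/1e3]
    d=(p-s["tool_pos"])@Rt*1e3
    yaw=np.degrees(np.arctan2(Rt[1,0],Rt[0,0]));want=np.degrees(J["th"])-90+yawdeg
    print("t",s["time_s"],"jig now",((s["tool_pos"][:2]-J["t"])@J["Rm"]*1e3).round(1),"z",s["tool_pos"][2].round(4),"F",s["force"].round(1),"shift",d.round(1),"twist",((yaw-want+180)%360-180).round(2),"tilt",Rt[:,2].round(3),"q",s["joints"].round(2),"open",s["opening"])
E
python3 - <<'E'
from h import *
go(6.5,222,215);go(6.5,222,18)
print("vise edge",ray("top",[[343,330]]*2,[0,.1]))
E
```

```text
t 0.1 jig now [-246.5  496.8] z 0.2137 F [ 0.1 -0.2  0.1] shift [ 277.1 -250.4   -0.8] twist 0.53 tilt [-0.     0.002 -1.   ] q [-1.5   0.16  1.6  -0.    1.39 -0.21] open 0.09167526857368809
t 0.1 jig now [-246.5  496.8] z 0.2137 F [ 0.1 -0.2  0.1] shift [ 277.1 -250.1  196.2] twist 0.53 tilt [-0.     0.002 -1.   ] q [-1.5   0.16  1.6  -0.    1.39 -0.21] open 0.09167526857368809
vise edge [[ 0.42090935 -0.08997533  0.        ]
 [ 0.42475509 -0.0843948   0.1       ]]
```

Request:
send_rows(
  steps=[
    {"x": 35, "y": -31, "z": 0, "twist": 0.5, "claw": 0},
    {"x": 70, "y": -62, "z": 0, "twist": 0.5, "claw": 0},
    {"x": 105, "y": -94, "z": 0, "twist": 0.5, "claw": 0},
    {"x": 140, "y": -125, "z": 0, "twist": 0.5, "claw": 0},
    {"x": 175, "y": -156, "z": 0, "twist": 0.5, "claw": 0},
    {"x": 210, "y": -188, "z": 0, "twist": 0.5, "claw": 0},
    {"x": 245, "y": -219, "z": 0, "twist": 0.5, "claw": 0},
    {"x": 277, "y": -250, "z": 0, "twist": 0.5, "claw": 0},
  ],
  squeeze=20,
)

```text
time_s: 0.77
tool_pos: [0.3352, -0.269, 0.2143]
tcp_rot: [-3.113, -0.419, -0.0]
force: [0.6, 0.4, 0.5]
opening: 0.0404
gripper_force: 0.0
```

Request:
send_rows(
  steps=[
    {"z": 0, "claw": 0},
    {"z": 0, "claw": 0},
    {"z": 0, "claw": 0},
    {"z": 20, "claw": 0},
    {"z": 45, "claw": 0},
    {"z": 70, "claw": 0},
    {"z": 90, "claw": 0},
    {"z": 90, "claw": 0},
  ],
)

```text
validation failed for argument at $.st...
```

```bash
python3 - <<'E'
from h import *
go(6.5,222,18)
im=manip.snapshot("wrist");cv2.imwrite("pics/w1.png",im[:,:,::-1])
E
```

```text
t 0.7667 jig now [-20.1 250.1] z 0.2143 F [0.6 0.4 0.5] shift [ 28.1 -26.5 196.3] twist -0.0 tilt [ 0.  0. -1.] q [-0.96 -0.24  1.98  0.    1.4   0.34] open 0.040376073592549556
```

View pics/w1.png

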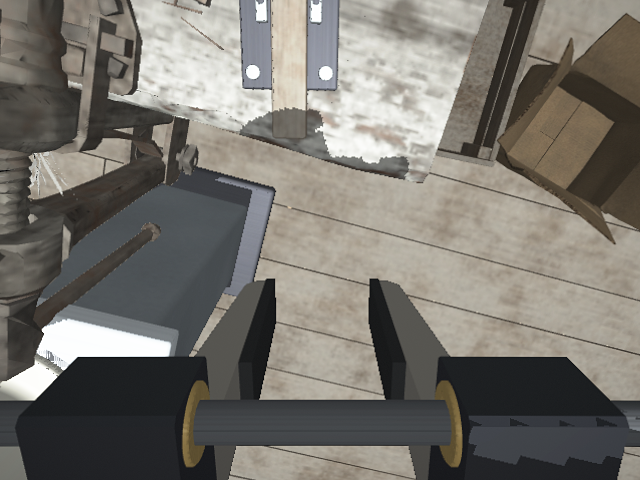

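The wrist view shows the tail's end edge from (272,137) to (307,137) and the base plate's lower corners at (242,88) and (338,88). The vise is well to the left of this.

Request:
send_rows(
  steps=[
    {"x": 0, "y": 0, "z": 0, "twist": 0, "claw": 0},
    {"x": 0, "y": 0, "z": 0, "twist": 0, "claw": 0},
    {"x": 0, "y": 0, "z": 15, "twist": 0, "claw": 0},
    {"x": 0, "y": 0, "z": 35, "twist": 0, "claw": 0},
    {"x": 0, "y": 0, "z": 60, "twist": 0, "claw": 0},
    {"x": 0, "y": 0, "z": 80, "twist": 0, "claw": 0},
    {"x": 0, "y": 0, "z": 90, "twist": 0, "claw": 0},
    {"x": 0, "y": 0, "z": 90, "twist": 0, "claw": 0},
  ],
)

```text
time_s: 1.48
tool_pos: [0.3328, -0.2706, 0.1222]
tcp_rot: [-3.109, -0.416, 0.004]
force: [-1.1, 1.3, 0.6]
opening: 0.0003
gripper_force: 0.0
```

```bash
python3 - <<'E'
from h import *
go(6.5,222,18)
m=manip.camera_model("wrist");im=manip.snapshot("wrist")[:,:,::-1]
cv2.imwrite("pics/w2.png",im);np.save("w2.npy",m,allow_pickle=True)
E
```

```text
t 1.4833 jig now [-21.  252.7] z 0.1222 F [-1.1  1.3  0.6] shift [ 30.9 -27.  104.2] twist -0.11 tilt [-0.003  0.004 -1.   ] q [-0.97 -0.13  2.08 -0.    1.2   0.34] open 0.00030031552710624277
```

View pics/w2.png

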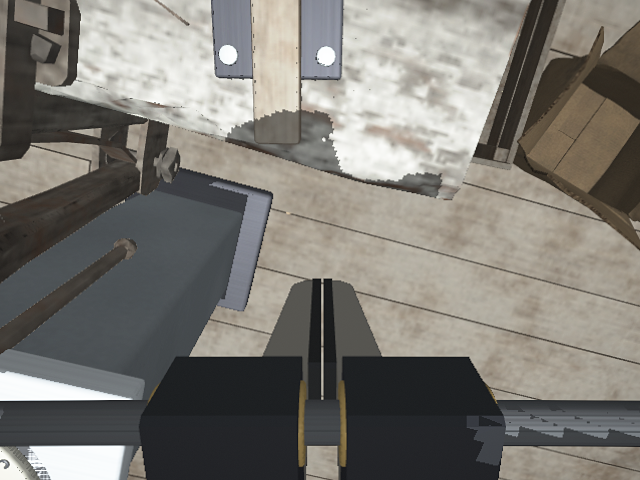

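The tail's end corners are at (254,142) and (299,144), and the plate corners are at (214,77) and (341,79).

```bash
python3 - <<'E'
from h import *
m=np.load("w2.npy",allow_pickle=True).item()
q=ray("wrist",[[254,142],[299,144],[214,77],[341,79]],[.03,.03,.008,.008],m)
print((q[:,:2]-J["t"])@J["Rm"]*1e3)
E
```

```text
[[ 19.45003147 191.42432604]
 [ -7.77906352 192.64639071]
 [ 46.23044258 153.0726193 ]
 [-33.63573082 154.39550043]]
```

Request:
send_rows(
  steps=[
    {"x": 10, "y": -10, "z": 15, "twist": 0, "claw": 0},
    {"x": 20, "y": -20, "z": 30, "twist": 0, "claw": 0},
    {"x": 30, "y": -27, "z": 50, "twist": 0, "claw": 0},
    {"x": 30, "y": -27, "z": 70, "twist": 0, "claw": 0},
    {"x": 30, "y": -27, "z": 90, "twist": 0, "claw": 0},
    {"x": 30, "y": -27, "z": 103, "twist": 0, "claw": 0},
    {"x": 30, "y": -27, "z": 103, "twist": 0, "claw": 0},
    {"x": 30, "y": -27, "z": 103, "twist": 0, "claw": 0},
  ],
)

```text
time_s: 2.2
tool_pos: [0.3569, -0.238, 0.0226]
tcp_rot: [3.113, 0.419, 0.001]
force: [0.0, 0.3, -0.8]
opening: 0.0004
gripper_force: 0.0
```

```bash
python3 - <<'E'
from h import *
go(5.5,135,18)
E
```

```text
t 2.2 jig now [  4.  220.9] z 0.0226 F [ 0.   0.3 -0.8] shift [85.9 -1.5  4.6] twist -0.01 tilt [ 0.001 -0.001 -1.   ] q [-0.87  0.04  2.15 -0.    0.95  0.43] open 0.00042357633144864403
```

Request:
send_rows(
  steps=[
    {"x": 10, "y": -1, "z": 3, "twist": 0, "claw": 0},
    {"x": 17, "y": -1, "z": 4, "twist": 0, "claw": 0},
    {"x": 24, "y": -1, "z": 4, "twist": 0, "claw": 0},
    {"x": 31, "y": -1, "z": 4, "twist": 0, "claw": 0},
    {"x": 38, "y": -1, "z": 4, "twist": 0, "claw": 0},
    {"x": 45, "y": -1, "z": 4, "twist": 0, "claw": 0},
    {"x": 51, "y": -1, "z": 4, "twist": 0, "claw": 0},
    {"x": 56, "y": -1, "z": 4, "twist": 0, "claw": 0},
  ],
)

```text
time_s: 2.87
tool_pos: [0.4109, -0.221, 0.0176]
tcp_rot: [3.113, 0.421, -0.0]
force: [-0.9, -0.1, 0.8]
opening: 0.0005
gripper_force: 0.5
```

```bash
python3 - <<'E'
from h import *
go(5.5,131,18)
E
```

```text
t 2.8667 jig now [  6.1 164.3] z 0.0176 F [-0.9 -0.1  0.8] shift [33.3  0.7 -0.4] twist 0.06 tilt [-0. -0. -1.] q [-0.75  0.15  2.04 -0.    0.95  0.55] open 0.0004620921225615267
```

Request:
send_rows(
  steps=[
    {"x": 4, "y": 0, "z": 0, "twist": 0, "claw": 0},
    {"x": 8, "y": 0, "z": 0, "twist": 0, "claw": 0},
    {"x": 12, "y": 0, "z": 0, "twist": 0, "claw": 0},
    {"x": 16, "y": 0, "z": 0, "twist": 0, "claw": 0},
    {"x": 20, "y": 0, "z": 0, "twist": 0, "claw": 0},
    {"x": 23, "y": 0, "z": 0, "twist": 0, "claw": 0},
    {"x": 26, "y": 0, "z": 0, "twist": 0, "claw": 0},
    {"x": 28, "y": 0, "z": 0, "twist": 0, "claw": 0},
  ],
)

```text
time_s: 3.53
tool_pos: [0.4375, -0.2137, 0.0175]
tcp_rot: [-3.113, -0.42, -0.0]
force: [-0.4, -1.2, 0.4]
opening: 0.0005
gripper_force: 0.3
```

Request:
send_rows(
  steps=[
    {"x": 1, "y": 0, "z": 0, "twist": 0, "claw": 0},
    {"x": 2, "y": 0, "z": 0, "twist": 0, "claw": 0},
    {"x": 3, "y": 0, "z": 0, "twist": 0, "claw": 0},
    {"x": 3, "y": 0, "z": 0, "twist": 0, "claw": 0},
    {"x": 4, "y": 0, "z": 0, "twist": 0, "claw": 0},
    {"x": 4, "y": 0, "z": 0, "twist": 0, "claw": 0},
    {"x": 5, "y": 0, "z": 0, "twist": 0, "claw": 0},
    {"x": 5, "y": 0, "z": 0, "twist": 0, "claw": 0},
  ],
)

```text
time_s: 4.2
tool_pos: [0.4421, -0.2125, 0.0176]
tcp_rot: [3.113, 0.42, 0.0]
force: [-1.0, -0.3, -0.5]
opening: 0.0007
gripper_force: 0.1
```

```bash
python3 - <<'E'
from h import *
go(5.5,131,18)
E
```

```text
t 4.2 jig now [  6.1 132. ] z 0.0176 F [-1.  -0.3 -0.5] shift [ 1.   0.6 -0.4] twist 0.02 tilt [ 0. -0. -1.] q [-0.7   0.2   1.98  0.    0.96  0.61] open 0.0006530094058096877
```

No contact force from the stop yet, so I'll creep on.

Request:
send_rows(
  steps=[
    {"x": 0.5, "y": 0, "z": 0, "twist": 0, "claw": 0},
    {"x": 1, "y": 0, "z": 0, "twist": 0, "claw": 0},
    {"x": 1.5, "y": 0, "z": 0, "twist": 0, "claw": 0},
    {"x": 2, "y": 0, "z": 0, "twist": 0, "claw": 0},
    {"x": 2.5, "y": 0, "z": 0, "twist": 0, "claw": 0},
    {"x": 3, "y": 0, "z": 0, "twist": 0, "claw": 0},
    {"x": 3, "y": 0, "z": 0, "twist": 0, "claw": 0},
    {"x": 3, "y": 0, "z": 0, "twist": 0, "claw": 0},
  ],
)

```text
time_s: 4.87
tool_pos: [0.4426, -0.2123, 0.0176]
tcp_rot: [-3.113, -0.422, 0.009]
force: [-12.3, -4.2, 8.0]
opening: 0.0003
gripper_force: 6.0
```

The stop is touched at 13 N, with the tail at about y = 121.5 mm, which matches home. I'll back off and rise.

Request:
send_rows(
  steps=[
    {"x": -3, "y": 0, "z": 0, "twist": 0, "claw": 0},
    {"x": -10, "y": 0, "z": 0, "twist": 0, "claw": 0},
    {"x": -20, "y": 0, "z": 0, "twist": 0, "claw": 0},
    {"x": -25, "y": 0, "z": -10, "twist": 0, "claw": 0},
    {"x": -25, "y": 0, "z": -40, "twist": 0, "claw": 0},
    {"x": -25, "y": 0, "z": -75, "twist": 0, "claw": 0},
    {"x": -25, "y": 0, "z": -110, "twist": 0, "claw": 0},
    {"x": -25, "y": 0, "z": -140, "twist": 0, "claw": 0},
  ],
)

```text
time_s: 5.53
tool_pos: [0.4205, -0.2185, 0.1597]
tcp_rot: [3.113, 0.419, 0.002]
force: [0.8, -0.5, -0.4]
opening: 0.0007
gripper_force: 0.0
```

```bash
python3 - <<'E'
from h import *
go(-27,0,160,90);go(-27,0,160,-90)
E
```

```text
t 5.5333 jig now [  6.  154.4] z 0.1597 F [ 0.8 -0.5 -0.4] shift [ 1.544e+02  3.310e+01 -1.000e-01] twist -89.99 tilt [ 0.001 -0.001 -1.   ] q [-0.74 -0.06  1.93  0.    1.26  0.57] open 0.0006638343762867552
t 5.5333 jig now [  6.  154.4] z 0.1597 F [ 0.8 -0.5 -0.4] shift [ 1.544e+02  3.310e+01 -1.000e-01] twist 90.01 tilt [ 0.001 -0.001 -1.   ] q [-0.74 -0.06  1.93  0.    1.26  0.57] open 0.0006638343762867552
```

Request:
send_rows(
  steps=[
    {"x": 15, "y": 8, "z": -5, "twist": 0, "claw": 0},
    {"x": 35, "y": 16, "z": -10, "twist": 0, "claw": 0},
    {"x": 55, "y": 24, "z": -15, "twist": 0, "claw": 0},
    {"x": 70, "y": 33, "z": -20, "twist": 0, "claw": 0},
    {"x": 80, "y": 33, "z": -20, "twist": 0, "claw": 0},
    {"x": 80, "y": 33, "z": -20, "twist": 0, "claw": 0},
    {"x": 80, "y": 33, "z": -20, "twist": 0, "claw": 0},
    {"x": 80, "y": 33, "z": -20, "twist": 0, "claw": 0},
  ],
)

```text
time_s: 6.2
tool_pos: [0.5055, -0.2284, 0.1768]
tcp_rot: [-3.112, -0.42, 0.002]
force: [-0.3, -0.1, -0.5]
opening: 0.0004
gripper_force: 0.0
```

```bash
python3 - <<'E'
from h import *
go(-27,0,160,90)
m=manip.camera_model("wrist");im=manip.snapshot("wrist")[:,:,::-1]
cv2.imwrite("pics/w3.png",im);np.save("w3.npy",m,allow_pickle=True)
print(proj("wrist",[np.r_[J["Rm"]@(np.array(p)/1e3)+J["t"],.085] for p in((-61,-32),(-61,32),(11,32),(11,-32))],m))
E
```

```text
t 6.2 jig now [-26.   75.1] z 0.1768 F [-0.3 -0.1 -0.5] shift [75.1  1.  16.7] twist -89.97 tilt [-0.001  0.001 -1.   ] q [-0.64  0.14  1.69 -0.    1.31  0.66] open 0.000353015451630109
[[381.42302019  60.51310377]
 [377.17476501 172.29381672]
 [260.43783044 172.23626844]
 [255.77719773  60.50273075]]
```

View pics/w3.png

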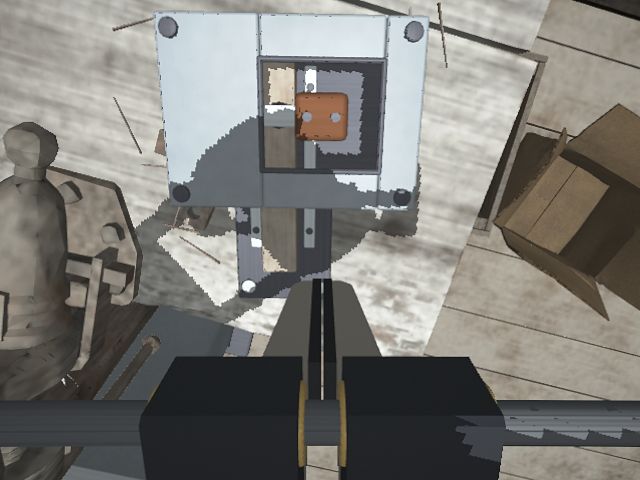

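The window corners are at (259,57), (385,57), (381,172) and (262,172), within about 3 px of prediction. The paddle centre is at (321,117).

```bash
python3 - <<'E'
from h import *
m=np.load("w3.npy",allow_pickle=True).item()
q=ray("wrist",[[259,57],[385,57],[381,172],[262,172],[321,117]],[.085]*4+[.069],m)
q=(q[:,:2]-J["t"])@J["Rm"]*1e3
print(q,q[:4].mean(0))
go(*q[:4].mean(0),175,90)
E
```

```text
[[  9.07290782 -33.86014713]
 [-62.96647222 -33.86054914]
 [-63.35004541  31.81868007]
 [ 10.03053248  31.85346836]
 [-26.31311117  -0.51883437]] [-26.80326934  -1.01213696]
t 6.25 jig now [-26.1  75. ] z 0.177 F [ 0.1  0.1 -0.2] shift [76.1  0.7  1.9] twist -89.98 tilt [-0.001  0.001 -1.   ] q [-0.64  0.14  1.69 -0.    1.31  0.66] open 0.0007884369081352353
```

Request:
send_rows(
  steps=[
    {"x": 15, "y": 2, "z": 0, "twist": -6, "claw": 0},
    {"x": 30, "y": 2, "z": 0, "twist": -12, "claw": 0},
    {"x": 45, "y": 2, "z": 0, "twist": -19, "claw": 0},
    {"x": 60, "y": 2, "z": 0, "twist": -26, "claw": 0},
    {"x": 70, "y": 2, "z": 0, "twist": -33, "claw": 0},
    {"x": 76, "y": 2, "z": 0, "twist": -40, "claw": 0},
    {"x": 76, "y": 2, "z": 0, "twist": -47, "claw": 0},
    {"x": 76, "y": 2, "z": 0, "twist": -54, "claw": 0},
  ],
)

```text
time_s: 6.92
tool_pos: [0.5799, -0.2105, 0.1772]
tcp_rot: [-2.577, -1.795, 0.001]
force: [-0.6, 1.0, 0.5]
opening: 0.0008
gripper_force: 0.0
```

Request:
send_rows(
  steps=[
    {"x": 0, "y": 0, "z": 0, "twist": -7, "claw": 0},
    {"x": 0, "y": 0, "z": 0, "twist": -14, "claw": 0},
    {"x": 0, "y": 0, "z": 0, "twist": -21, "claw": 0},
    {"x": 0, "y": 0, "z": 0, "twist": -28, "claw": 0},
    {"x": 0, "y": 0, "z": 0, "twist": -36, "claw": 0},
    {"x": 0, "y": 0, "z": 0, "twist": -36, "claw": 0},
    {"x": 0, "y": 0, "z": 0, "twist": -36, "claw": 0},
    {"x": 0, "y": 0, "z": 0, "twist": -36, "claw": 0},
  ],
)

```text
time_s: 7.58
tool_pos: [0.5801, -0.2108, 0.1776]
tcp_rot: [-1.909, -2.495, 0.0]
force: [0.6, -0.8, 1.3]
opening: 0.0003
gripper_force: 0.0
```

```bash
python3 - <<'E'
from h import *
go(-28.5,-1,80,90)
E
```

```text
t 7.5833 jig now [-28.7  -1.6] z 0.1776 F [ 0.6 -0.8  1.3] shift [ 0.2 -0.5 97.6] twist -0.16 tilt [-0.  0. -1.] q [-0.54  0.29  1.51  0.    1.34 -0.81] open 0.00034834201077015546
```

Request:
send_rows(
  steps=[
    {"x": 0, "y": 0, "z": 15, "twist": 0, "claw": 0},
    {"x": 0, "y": 0, "z": 35, "twist": 0, "claw": 0},
    {"x": 0, "y": 0, "z": 55, "twist": 0, "claw": 0},
    {"x": 0, "y": 0, "z": 75, "twist": 0, "claw": 0},
    {"x": 0, "y": 0, "z": 90, "twist": 0, "claw": 0},
    {"x": 0, "y": 0, "z": 100, "twist": 0, "claw": 0},
    {"x": 0, "y": 0, "z": 103, "twist": 0, "claw": 0},
    {"x": 0, "y": 0, "z": 103, "twist": 0, "claw": 0},
  ],
)

```text
time_s: 8.25
tool_pos: [0.5801, -0.2106, 0.074]
tcp_rot: [-1.905, -2.496, 0.0]
force: [0.4, 0.0, 0.7]
opening: 0.0006
gripper_force: 0.0
```

```bash
python3 - <<'E'
from h import *
go(-28.5,-1,51,90)
E
```

```text
t 8.25 jig now [-28.5  -1.6] z 0.074 F [0.4 0.  0.7] shift [-0.  -0.5 23. ] twist -0.03 tilt [-0.001  0.001 -1.   ] q [-0.54  0.4   1.59  0.    1.15 -0.81] open 0.000568962203750124
```

Request:
send_rows(
  steps=[
    {"x": 0, "y": 0, "z": 4, "twist": 0, "claw": 0},
    {"x": 0, "y": 0, "z": 7, "twist": 0, "claw": 0},
    {"x": 0, "y": 0, "z": 10, "twist": 0, "claw": 0},
    {"x": 0, "y": 0, "z": 12, "twist": 0, "claw": 0},
    {"x": 0, "y": 0, "z": 14, "twist": 0, "claw": 0},
    {"x": 0, "y": 0, "z": 16, "twist": 0, "claw": 0},
    {"x": 0, "y": 0, "z": 17, "twist": 0, "claw": 0},
    {"x": 0, "y": 0, "z": 17, "twist": 0, "claw": 0},
  ],
)

```text
time_s: 8.92
tool_pos: [0.5818, -0.2123, 0.0589]
tcp_rot: [1.902, 2.495, -0.001]
force: [0.9, -4.3, 7.4]
opening: 0.0005
gripper_force: 3.5
```

Request:
send_rows(
  steps=[
    {"x": 0, "y": 0, "z": 1, "twist": 0, "claw": 0},
    {"x": 0, "y": 0, "z": 1, "twist": 0, "claw": 0},
    {"x": 0, "y": 0, "z": 2, "twist": 0, "claw": 0},
    {"x": 0, "y": 0, "z": 2, "twist": 0, "claw": 0},
    {"x": 0, "y": 0, "z": 3, "twist": 0, "claw": 0},
    {"x": 0, "y": 0, "z": 3, "twist": 0, "claw": 0},
    {"x": 0, "y": 0, "z": 3, "twist": 0, "claw": 0},
    {"x": 0, "y": 0, "z": 3, "twist": 0, "claw": 0},
  ],
)

```text
time_s: 9.58
tool_pos: [0.5818, -0.2124, 0.0564]
tcp_rot: [1.902, 2.495, -0.001]
force: [0.8, -4.3, 7.5]
opening: 0.0009
gripper_force: 4.1
```

Request:
send_rows(
  steps=[
    {"x": 0, "y": 0, "z": 1, "twist": 0, "claw": 0},
    {"x": 0, "y": 0, "z": 1, "twist": 0, "claw": 0},
    {"x": 0, "y": 0, "z": 2, "twist": 0, "claw": 0},
    {"x": 0, "y": 0, "z": 2, "twist": 0, "claw": 0},
    {"x": 0, "y": 0, "z": 3, "twist": 0, "claw": 0},
    {"x": 0, "y": 0, "z": 3, "twist": 0, "claw": 0},
    {"x": 0, "y": 0, "z": 3, "twist": 0, "claw": 0},
    {"x": 0, "y": 0, "z": 3, "twist": 0, "claw": 0},
  ],
)

```text
time_s: 10.25
tool_pos: [0.5819, -0.2123, 0.0536]
tcp_rot: [1.902, 2.495, -0.001]
force: [-0.9, -4.6, 9.4]
opening: 0.0004
gripper_force: 4.7
```

Request:
send_rows(
  steps=[
    {"x": 0, "y": 0, "z": 1, "twist": 0, "claw": 0},
    {"x": 0, "y": 0, "z": 1, "twist": 0, "claw": 0},
    {"x": 0, "y": 0, "z": 2, "twist": 0, "claw": 0},
    {"x": 0, "y": 0, "z": 2, "twist": 0, "claw": 0},
    {"x": 0, "y": 0, "z": 3, "twist": 0, "claw": 0},
    {"x": 0, "y": 0, "z": 3, "twist": 0, "claw": 0},
    {"x": 0, "y": 0, "z": 3, "twist": 0, "claw": 0},
    {"x": 0, "y": 0, "z": 3, "twist": 0, "claw": 0},
  ],
)

```text
time_s: 10.92
tool_pos: [0.582, -0.2124, 0.0528]
tcp_rot: [1.902, 2.495, -0.001]
force: [-5.5, -1.1, 21.8]
opening: 0.0004
gripper_force: 10.4
```

```bash
python3 - <<'E'
from h import *
go(-28.5,-1,51,90)
E
```

```text
t 10.9167 jig now [-30.8  -3. ] z 0.0528 F [-5.5 -1.1 21.8] shift [ 2.3 -2.   1.8] twist 0.04 tilt [ 0.003 -0.003 -1.   ] q [-0.54  0.44  1.6  -0.    1.11 -0.81] open 0.00043253017197289023
```

Force jumped to 22 N with the tip at 52.8 mm, so the lever is on its limit. I'll check the stick and its surroundings.

```bash
python3 - <<'E'
from h import *
a=manip.snapshot("top")[205:365,330:480,::-1];b=manip.snapshot("side")[190:290,300:425,::-1]
a=cv2.resize(a,(375,400));b=cv2.resize(b,(400,320))
o=np.zeros((400,780,3),np.uint8);o[:,:375]=a;o[:320,378:778]=b;cv2.imwrite("pics/end.png",o)
print((proj("top",[np.r_[J["Rm"]@(np.array(p)/1e3)+J["t"],.03] for p in((21,121),(-8,121))])-[330,205])*2.5)
go(0,0,0)
E
```

```text
[[162.10768769 283.14672995]
 [195.83375045 274.70433638]]
t 11.0167 jig now [-30.8  -3. ] z 0.0528 F [-5.6 -0.8 21.9] shift [31.  -3.1 52.7] twist 90.04 tilt [ 0.003 -0.003 -1.   ] q [-0.54  0.43  1.6  -0.    1.11 -0.81] open 0.0001907368543199982
```

View pics/end.png

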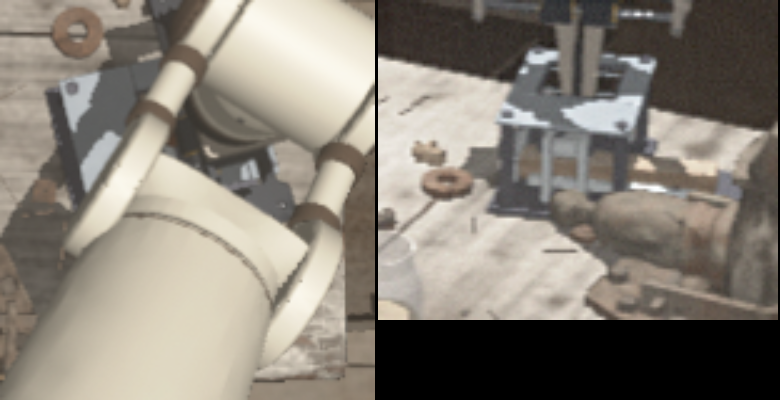

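The fingers are cleanly inside the window. In the side view the stick's tail shows at about (717,180) in the composite. I'll check that against the home projection before handing in.

```bash
python3 - <<'E'
from h import *
for y in(121,131): print((proj("side",[np.r_[J["Rm"]@(np.array([x,y])/1e3)+J["t"],.03] for x in(20,-8)])-[300,190])*3.2+[378,0])
E
```

```text
[[712.06801698 176.80834994]
 [714.85142806 162.10118648]]
[[724.22939205 177.92200622]
 [726.82290836 163.17778928]]
```

```bash
python3 - <<'E'
import cv2
o=cv2.imread("pics/end.png")
for y in(170,178,186): print(y,[(x,o[y,x].tolist()) for x in range(700,740,3)])
E
```

```text
170 [(700, [195, 217, 231]), (703, [196, 215, 229]), (706, [198, 217, 230]), (709, [201, 225, 234]), (712, [201, 223, 233]), (715, [171, 187, 208]), (718, [147, 154, 166]), (721, [165, 166, 172]), (724, [170, 173, 178]), (727, [176, 182, 187]), (730, [173, 181, 187]), (733, [156, 168, 177]), (736, [147, 164, 175]), (739, [150, 165, 179])]
178 [(700, [93, 110, 126]), (703, [93, 109, 124]), (706, [94, 110, 127]), (709, [99, 115, 133]), (712, [100, 117, 134]), (715, [100, 114, 129]), (718, [116, 118, 125]), (721, [132, 127, 127]), (724, [137, 128, 128]), (727, [134, 126, 126]), (730, [125, 122, 124]), (733, [110, 117, 122]), (736, [109, 119, 129]), (739, [114, 124, 135])]
186 [(700, [83, 99, 114]), (703, [82, 96, 110]), (706, [83, 96, 112]), (709, [81, 94, 109]), (712, [82, 96, 110]), (715, [95, 103, 112]), (718, [119, 118, 119]), (721, [135, 128, 129]), (724, [138, 130, 133]), (727, [134, 127, 129]), (730, [133, 125, 127]), (733, [129, 121, 123]), (736, [120, 115, 118]), (739, [100, 101, 105])]
```

```bash
python3 -c "
from station import manip
print(manip.close_job())"
```

```text
the job is handed in; nothing more can be done
None
```

I pushed the stick home against the end stop (13 N contact, tail within about 2 mm of the home position) and handed in at 11 s with the paddle held fully down at about 22 N; the fingers are inside the window, with no sign of touching the guard.

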